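# Screw the lid onto the food flask on the attic desk

### The job

The lid of the wide steel food flask is only sitting on top of its thread. Without lifting it off the neck, turn it backwards (anticlockwise seen from above) until the thread drops into place, then screw it down clockwise until it is fully home with the white rib on the lid pointing at the nib on the flask's shoulder, and let go. Leave the slim bottle and the mug where they stand.

Things in the scene. Friction and masses are not known exactly. Their poses are not given: they have to be found in the camera images.
- flask: Wide squat steel food flask, 88 mm across, in a black rubber holder (106 mm across) fixed to the desk: it neither moves nor turns. Origin: centre of its underside, on the desk; z up. Flat shoulder 100 mm above the origin; a threaded neck, 47 mm across, rises 33 mm from it inside the lid. A small black nib (10 x 8 x 5 mm) stands on the shoulder towards the flask's +x, 37 mm from the axis.
- lid: Loose round black screw lid of that flask, fluted, 60 mm across, 45 mm high, about 90 g. Origin: centre of its underside. A white rib on its top runs from the middle to the rim along its +x. Starts upright on the flask's axis, top 165 mm above the desk, rib 8 to 40 deg anticlockwise of the nib. Grip its sides near the top at any yaw, 30 to 60 N, fingertips at most 34 mm below its top.
- thread (a point): Point on the flask's axis at shoulder height; axes as the flask's. Rib angles count anticlockwise from the nib. From 60 to 95 deg the lid can drop 13 mm (a held lid must be lowered or pressed, under 10 N). Then it screws clockwise: sinks 4 mm more, evenly from 55 to 0 deg (2 mm of vertical play: sink with it), to a firm stop at 0, lid top 148 mm up. Turned clockwise at the start, it jams.
- bottle: Bystander, leave alone: slim steel drinking bottle with its own black cap closed, 66 mm across, 190 mm high, loose. Origin: centre of its underside.
- mug: Bystander, leave alone: white ceramic mug, 82 mm across, 95 mm high, handle towards its +y, loose. Origin: centre of its underside.
Mind the look-alikes: they are no part of the job. Leave any red or turquoise look-alike of the lid alone.

How it is judged (in metres and radians):
On the way:
1. the lid, turned backwards, has dropped into the thread (underside 9 mm or less above the flask's shoulder, rib more than 45 degrees from the nib) (z of lid in the frame of flask below 0.109 m and angle between the x axis of lid and the x axis of flask, either way round above 0.78 rad and horizontal distance between lid and flask below 0.006 m), for 0.1 s.
At the end, for the whole second after the job is handed in: The lid is on the flask, upright and at rest, screwed home: its underside within 5 mm of the flask's shoulder (103 mm above the desk is fully home, 105 mm allowed) and its rib within 12 degrees of the nib, released (z of lid in the frame of flask below 0.105 m and angle between the x axis of lid and the x axis of flask, either way round below 0.21 rad and horizontal distance between lid and flask below 0.005 m and angle between lid's own z axis and vertical below 0.1 rad and linear speed of lid below 0.02 m/s); the robot touches nothing.
It fails at once if the lid is lifted off the neck (z of lid in the frame of flask above 0.136 m).
It fails at once if the slim bottle is pushed away or knocked over (distance of bottle from where it was at the start of the episode above 0.02 m or angle between bottle's own z axis and vertical above 0.3 rad).
It fails at once if the mug is pushed away or knocked over (distance of mug from where it was at the start of the episode above 0.02 m or angle between mug's own z axis and vertical above 0.3 rad).
It also fails if it takes over 35 s, if anything falls off the work surface, if the arm or the gripper's body presses on something with over 40 N, if the wrist force passes 120 N, or if a joint passes its speed limit or range.

### The arm

A 6-joint arm with a two-finger parallel gripper is mounted at the origin on the work surface. World frame = base frame: x ahead of the robot, y to its left, z up, the work surface at z = 0. Lengths are in m, angles in degrees, forces in N, time in s.
With the tool pointing down it reaches from about 0.35 to 0.875 m from the base axis. Payload 4.2 kg.
Tool frame: the origin (TCP) lies on the front face of the gripper's body, between the roots of the fingers; the fingertips stand finger_overhang ahead of it and the grasp point (between the pads) lies 51 mm ahead of it (finger_overhang is the distance from the TCP to the fingertips, in m); z points along the fingers, y is the line along which they close (so a half turn about z gives the same grasp; the last joint's range is limited). The gripper opens to 87 mm and grips with 3 to 60 N. Pads are 19 mm wide; open, the fingers measure 117 mm over their backs; the gripper's body (75 mm by 190 mm) begins 51 mm behind the grasp point.
Start: joints at [83.171, 22.042, 0.453, 0, -68.411, -14.817], TCP at [0.231, 0.581, 0.292] pointing down, gripper open.
Joint ranges: [-179.83, 179.83], [-69.29, 118.12], [-61.27, 80.66], [-181.25, 117.63], [-171.15, -9.14], [-177.46, 177.46]. Speed limits (degrees/s): [159.86, 159.86, 180, 180, 180, 180].

### API

Orientations are given as a 3x3 rotation matrix whose columns are the frame's x, y, z axes.
In Python, from station import sense, capture, camera_model, finish_job, finger_overhang gives the robot as it stands. The module is installed in compiled form; this text tells all that it offers.
- The arm moves only by the tool jog_arm, never from a script. Its argument "rows" is a list that holds one entry, the list of rows, each a list of 4 numbers: the shift along the tool's x, y, z in m, then the turn about the tool's z in rad. A call has 1 to 20 rows; each row shifts and turns the commanded pose from where the row before left it, along the tool's axes as they then stand; what a row does not reach is not made up. A row lasts 1/8 s, in which the tool goes at most 62.5 mm and 10.7 degrees, less where a joint would pass 70% of its speed; a pose out of reach is approached as far as the arm can. A call is refused whole if a number of a shift passes 0.0625 or a number of a turn 0.188, either way. A call with a gripper value outside its range is refused whole. "claw" is the opening, from 0 (shut) to 1 (fully open), set as the call begins (left out, the last holds). The fingers move at their own pace and stop on an object; the grip force is fixed at half the most. Time passes only in rows, so rows that do not move let the fingers close. It gives the time, the measured TCP pose, the force, the opening and the grip force at its end, in the units of the state.
- sense(): the state, without advancing time (a new reading comes with each control period).
- capture(name): name is "scene" or "top" or "wrist"; returns the picture (384x512x3 uint8, red, green, blue); there is no depth.
- camera_model(name): a dict with "fovy" (degrees; the focal length in pixels is half the picture's height over the tangent of half this angle, whatever the lens; pixels are square), "cx", "cy" (the principal point, pixels), "k1" (the pictures are not rectified: a ray, as slopes to the right and down, at radius r is drawn at 1 + k1 r^2 times it, then the intrinsics apply), "eye" and "rotation" of the camera in the world. Camera axes: x right, y down, z forward; pixel columns grow to the right and rows downward; lengths in m; the calibration is good to about 2 mm. A picture is of the moment at which its call begins: read the wrist's pose just before it. camera_model takes no time and is no camera call; for the wrist camera it gives the pose at the moment of the call.
- finish_job(): hands the job in; it is judged then, once.
The state is a dict: "time_s": time; "joints": joint angles; "joint_velocities": joint speeds; "effort": joint torques, N m; "tcp_pos": TCP position; "ee_rot": TCP orientation; "wrist_force": force on the tool from outside, world axes, zero at the start; "moment": the same for the moment, N m; "gripper_width": opening from 0.0 (shut) to 1.0 (fully open); "gripper_force": force on a finger pad.
Only numpy, scipy, OpenCV 4.12 (cv2) and the standard library are available. Lean on these libraries where they do the work, as an engineer would, in place of code of your own. Each camera call takes 0.05 s, during which the arm holds its last target. There are 200 camera calls.

## Working session

There is one attempt and no reset: what is moved stays moved. The work goes in short steps, Python scripts to look and compute and a tool call to move; the robot and the scene stay as the last step left them, time stands still between calls to the robot, and variables do not carry over. Pictures are saved under pics/ and viewed, at most 10 in all, crops included, and the job is handed in when it is done.

Besides the shell and the picture viewer there is one more tool, called after "Request:" as name(argument=value, ...), one argument or row to a line, values as JSON. jog_arm: Moves the arm, as the interface text tells. Its arguments: {"type":"object","properties":{"rows":{"type":"array"},"claw":{"type":"number"}},"required":["rows"]}

```bash
mkdir -p pics; python3 - <<'E'
from station import *
import cv2
s=sense();print(s['time_s'],s['tcp_pos'],s['ee_rot'],finger_overhang,s['wrist_force'])
for n in('scene','top'):
    print(n,camera_model(n)); cv2.imwrite(f'pics/{n}0.png',capture(n)[:,:,::-1])
E
```

```text
0.0 [0.23034541 0.58052444 0.29112643] [[ 9.29410981e-01 -3.69045617e-01 -7.49435737e-04]
 [-3.69046371e-01 -9.29408634e-01 -2.08995751e-03]
 [ 7.47576134e-05  2.21900599e-03 -9.99997535e-01]] 0.0697 [0.13963967 0.22943152 0.22418854]
scene {'fovy': 57.107039541026836, 'cx': 257.9457704586955, 'cy': 185.4596370758373, 'k1': -0.11271528978694761, 'eye': array([ 0.85175356, -0.26191265,  0.56989256]), 'rotation': array([[ 0.76284745,  0.47614056, -0.43744021],
       [ 0.64648315, -0.5500589 ,  0.52867263],
       [ 0.0111046 , -0.68609428, -0.72742788]])}
top {'fovy': 42.09868679453983, 'cx': 253.05813916840654, 'cy': 197.08694223267506, 'k1': -0.14102299086109313, 'eye': array([0.47276104, 0.05272704, 1.22183173]), 'rotation': array([[ 0.01989386, -0.99765706,  0.06545711],
       [-0.99952975, -0.01831774,  0.02459152],
       [-0.02333487, -0.06591555, -0.99755232]])}
```

View pics/scene0.png

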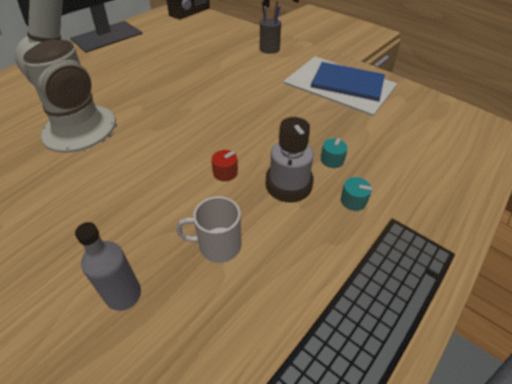

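View pics/top0.png

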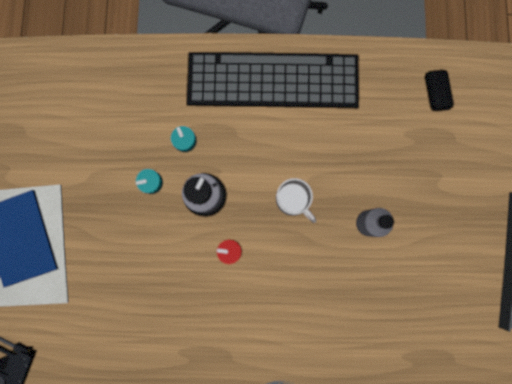

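Candidates in the top view are the black lid on the flask (200,190), a red lid (229,251), turquoise lids (183,139) and (148,181), and the bottle cap (385,221). I choose the black lid on the wide flask in its holder and will check it in a close crop.

```bash
cat > h.py <<'E'
import numpy as np, cv2
from station import *
def K(m):
    f=192/np.tan(np.radians(m['fovy']/2)); return f
def pix2z(m,u,v,z):
    f=K(m); d=np.array([(u-m['cx'])/f,(v-m['cy'])/f]); p=d.copy()
    for _ in range(20): p=d/(1+m['k1']*(p@p))
    r=m['rotation']@np.array([*p,1]); return m['eye']+r*(z-m['eye'][2])/r[2]
def proj(m,P):
    c=m['rotation'].T@(np.array(P)-m['eye']); p=c[:2]/c[2]; p=p*(1+m['k1']*(p@p)); f=K(m)
    return p*f+[m['cx'],m['cy']]
E
python3 - <<'E'
import cv2
a=cv2.imread('pics/top0.png')[160:225,165:240]; b=cv2.imread('pics/scene0.png')[110:205,255:330]
a=cv2.resize(a,(400,int(400*65/75)),interpolation=cv2.INTER_CUBIC)
b=cv2.resize(b,(400,int(400*95/75)),interpolation=cv2.INTER_CUBIC)
a=cv2.copyMakeBorder(a,0,b.shape[0]-a.shape[0],0,0,0)
cv2.imwrite('pics/c1.png',cv2.hconcat([a,b]))
E
```

```text
(no output)
```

View pics/c1.png

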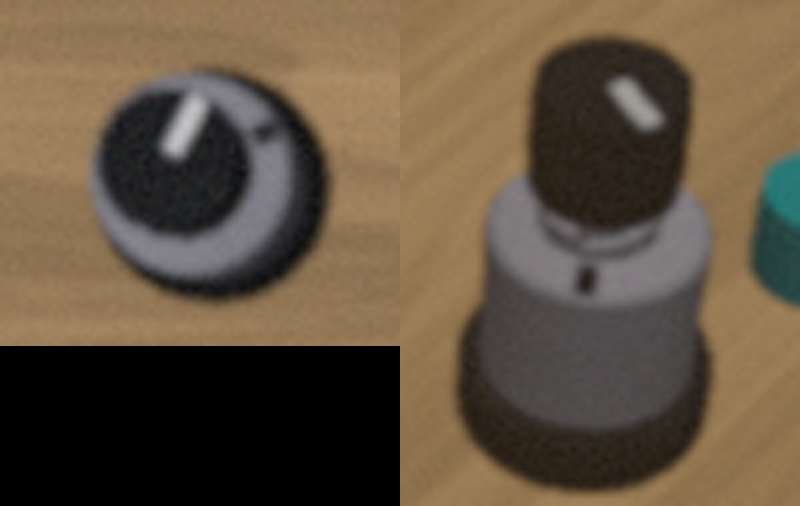

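```bash
python3 - <<'E'
from h import *
T=camera_model('top');S=camera_model('scene')
t=lambda x,y:(x/5.333+165-.4,y/5.333+160-.4); s=lambda x,y:((x-400)/5.333+255-.4,y/5.333+110-.4)
c=pix2z(T,*t(174,162),.165);r0=pix2z(T,*t(174,156),.165);r1=pix2z(T,*t(197,96),.165);n=pix2z(T,*t(264,132),.103);sh=pix2z(T,*t(193,176),.1)
sc=pix2z(S,*s(611,80),.165);sn=pix2z(S,*s(586,280),.1025);sr0=pix2z(S,*s(622,80),.165);sr1=pix2z(S,*s(653,126),.165)
print('centre',c,sc,'shoulder',sh,'nib',n,sn)
a=lambda v:np.degrees(np.arctan2(v[1],v[0]))
print('rib',a(r1-c),a(r1-r0),a(sr1-sr0),'nib',a(n-c),a(n-sh),a(sn-c),a(sn-sc),np.hypot(*(n-c)[:2]),np.hypot(*(sn-c)[:2]))
E
```

```text
centre [0.55512913 0.19829448 0.165     ] [0.55759678 0.19848045 0.165     ] shoulder [0.55437613 0.19896419 0.1       ] nib [0.57337722 0.16886019 0.103     ] [0.57669728 0.16569511 0.1025    ]
rib -17.718587442412865 -19.49133511864703 -31.19432326855259 nib -58.20273852884407 -57.74063265320814 -56.510881625500836 -59.77523043046352 0.03463192636560326 0.039088414951452335
```

The crop shows the black fluted lid on the wide flask, with its white rib at about (200,183) and the nib at about (214,184) in the top view. The axis is near (0.556, 0.198), the nib points to about -58°, and the rib is roughly 30–38° anticlockwise of it. I'll move above the flask.

Request:
jog_arm(
  rows=[
    [[0.0317,0.0168,0,0],[0.0317,0.0168,0,0],[0.0317,0.0168,0,0],[0.0317,0.0168,0,0],[0.0317,0.0168,0,0],[0.0317,0.0168,0,0],[0.0317,0.0168,0,0],[0.0317,0.0168,0,0],[0.0317,0.0168,0,0],[0.0317,0.0168,0,0],[0.0317,0.0168,0,0],[0.0317,0.0168,0,0],[0.0317,0.0168,0,0],[0.0317,0.0168,0,0],[0,0,0,0],[0,0,0,0],[0,0,0,0]],
  ],
  claw=1,
)

```text
time_s: 2.22
tcp_pos: [0.5557, 0.1993, 0.2922]
ee_rot: [[0.93, -0.368, -0.0], [-0.368, -0.93, 0.0], [-0.0, 0.0, -1.0]]
wrist_force: [0.4, 0.2, 0.5]
gripper_width: 0.998
gripper_force: 0.0
```

```bash
python3 - <<'E'
from h import *
s=sense();m=camera_model('wrist');print(s['time_s'],s['tcp_pos'],s['ee_rot'],s['joints'],m)
im=capture('wrist');cv2.imwrite('pics/w1.png',im[:,:,::-1])
for P in([.556,.198,.165],[.556,.198,.1],[.575,.167,.105]):print(proj(m,P))
E
```

```text
2.225 [0.5557066  0.19928546 0.29218495] [[ 9.29922239e-01 -3.67756121e-01 -2.55293053e-04]
 [-3.67756131e-01 -9.29922270e-01  4.60062226e-06]
 [-2.39094602e-04  8.96073646e-05 -9.99999967e-01]] [ 3.54299212e+01  1.86829533e+01 -4.60531347e+00 -9.46461944e-03
 -6.67234994e+01  3.29965213e+01] {'fovy': 64.47351881895895, 'cx': 258.95914130354157, 'cy': 197.41081632382242, 'k1': -0.010330714432076053, 'eye': array([0.63483139, 0.1688215 , 0.38425637]), 'rotation': array([[-3.67765277e-01, -8.85364609e-01, -2.84390947e-01],
       [-9.29918622e-01,  3.50224124e-01,  1.12224864e-01],
       [ 2.40647548e-04,  3.05732845e-01, -9.52117309e-01]])}
[261.30310337 214.26561168]
[260.79756693 190.329047  ]
[284.40331409 161.83160691]
```

View pics/w1.png

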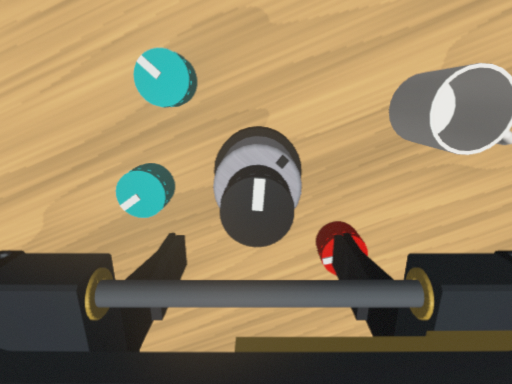

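The wrist picture shows the black lid top centred at about (257,210), the rib from (257,210) to (260,179), and the nib at (283,161). The fingers will straddle the lid.

```bash
python3 - <<'E'
from h import *
# wrist model at same pose
m=camera_model('wrist')
c=pix2z(m,257,210,.165);r0=pix2z(m,257.5,210,.165);r1=pix2z(m,260,179,.165);n=pix2z(m,283,161,.105)
l=pix2z(m,220,208,.165);r=pix2z(m,294,208,.165)
a=lambda v:np.degrees(np.arctan2(v[1],v[0]))
print(c,(l+r)/2,np.linalg.norm(l-r),'rib',a(r1-r0),'nib',a(n-c),np.hypot(*(n-c)[:2]))
R=sense()['ee_rot'];print('tool shift',R.T@(c-sense()['tcp_pos']))
E
```

```text
[0.56047842 0.19987039 0.165     ] [0.56199114 0.19926926 0.165     ] 0.05663810195205769 rib -25.985162427776032 nib -63.657384865711336 0.035545466362487725
tool shift [ 0.00424748 -0.00222521  0.12730812]
```

Request:
jog_arm(
  rows=[
    [[0.002,0,0.01,0],[0,0,0.015,0],[0,0,0.015,0],[0,0,0.015,0],[0,0,0.015,0],[0,0,0.01,0],[0,0,0.006,0],[0,0,0,0],[0,0,0,0]],
  ],
)

```text
time_s: 3.4
tcp_pos: [0.5584, 0.198, 0.2068]
ee_rot: [[0.93, -0.369, 0.001], [-0.369, -0.93, 0.001], [0.001, -0.001, -1.0]]
wrist_force: [0.3, 0.3, -0.2]
gripper_width: 0.997
gripper_force: 0.0
```

Request:
jog_arm(
  rows=[
    [[0,0,0,0],[0,0,0,0],[0,0,0,0],[0,0,0,0],[0,0,0,0],[0,0,0,0],[0,0,0,0],[0,0,0,0]],
  ],
  claw=0,
)

```text
time_s: 4.4
tcp_pos: [0.5585, 0.1984, 0.2066]
ee_rot: [[0.93, -0.369, 0.001], [-0.369, -0.93, 0.001], [0.001, -0.002, -1.0]]
wrist_force: [0.6, 4.2, -0.3]
gripper_width: 0.66
gripper_force: 30.0
```

Request:
jog_arm(
  rows=[
    [[0,-0.001,0,0],[0,0,0,-0.06],[0,0,0,-0.06],[0,0,0,-0.06],[0,0,0,-0.06],[0,0,0,-0.06],[0,0,0,-0.06],[0,0,0,0],[0,0,0,0]],
  ],
)

```text
time_s: 5.52
tcp_pos: [0.5586, 0.1988, 0.2063]
ee_rot: [[1.0, -0.019, 0.0], [-0.019, -1.0, 0.0], [0.0, -0.0, -1.0]]
wrist_force: [1.9, 2.6, -0.4]
gripper_width: 0.665
gripper_force: 30.0
```

Request:
jog_arm(
  rows=[
    [[0.0005,-0.0005,0,0],[0,0,0,-0.062],[0,0,0,-0.062],[0,0,0,-0.062],[0,0,0,-0.062],[0,0,0,-0.062],[0,0,0,-0.062],[0,0,0,0],[0,0,0,0]],
  ],
)

```text
time_s: 6.65
tcp_pos: [0.5588, 0.1992, 0.2059]
ee_rot: [[0.938, 0.346, -0.001], [0.346, -0.938, -0.0], [-0.001, -0.0, -1.0]]
wrist_force: [1.4, 2.3, -1.2]
gripper_width: 0.662
gripper_force: 30.0
```

```bash
python3 - <<'E'
from h import *
s=sense();print(s['tcp_pos'],s['wrist_force'],s['moment'],s['joints'])
ims=[capture(n)[:,:,::-1] for n in('wrist','scene')]
a=cv2.resize(ims[0][100:300,160:360],(400,400),interpolation=cv2.INTER_CUBIC);b=cv2.resize(ims[1][90:210,230:350],(400,400),interpolation=cv2.INTER_CUBIC)
cv2.imwrite('pics/c2.png',cv2.hconcat([a,b]))
E
```

```text
[0.55884147 0.19923581 0.20585848] [ 1.40920927  2.28347727 -1.15472462] [ 0.80002394 -0.48070772 -0.02847145] [ 3.52419083e+01  2.32182373e+01 -1.09827882e+01 -1.52851965e-02
 -5.58361695e+01  7.49911247e+01]
```

View pics/c2.png

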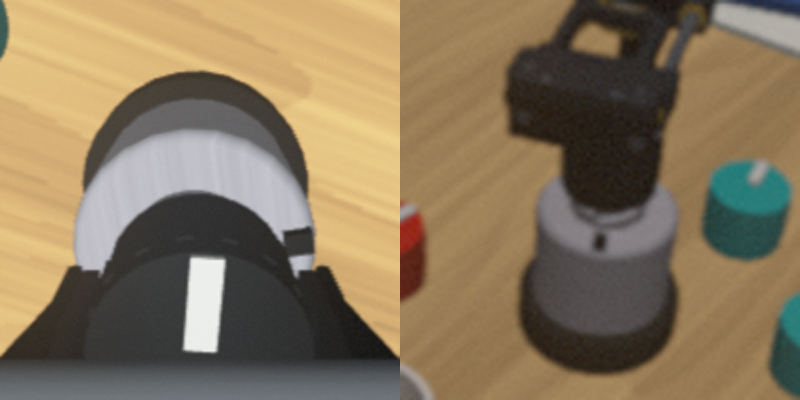

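The lid turned with the gripper, so the rib is now about 76° anticlockwise of the nib. I'll lower it.

Request:
jog_arm(
  rows=[
    [[0,0,0.001,0],[0,0,0.001,0],[0,0,0.001,0],[0,0,0.001,0],[0,0,0,0]],
  ],
)

```text
time_s: 7.38
tcp_pos: [0.5589, 0.1993, 0.2022]
ee_rot: [[0.938, 0.347, -0.0], [0.347, -0.938, -0.0], [-0.0, -0.0, -1.0]]
wrist_force: [-0.4, 1.1, -0.1]
gripper_width: 0.664
gripper_force: 30.0
```

Request:
jog_arm(
  rows=[
    [[0,0,0.0015,0],[0,0,0.0015,0],[0,0,0.0015,0],[0,0,0.0015,0],[0,0,0.0015,0],[0,0,0.001,0],[0,0,0,0],[0,0,0,0]],
  ],
)

```text
time_s: 8.38
tcp_pos: [0.559, 0.1994, 0.1936]
ee_rot: [[0.938, 0.347, 0.0], [0.347, -0.938, 0.0], [0.0, -0.0, -1.0]]
wrist_force: [0.1, 3.3, 0.2]
gripper_width: 0.66
gripper_force: 30.0
```

Request:
jog_arm(
  rows=[
    [[0,-0.0005,0,0.06],[0,0,0,0.06],[0,0,0,0.06],[0,0,0,0.06],[0,0,0,0.06],[0,0,0,0.06],[0,0,0.0002,0.06],[0,0,0.0003,0.06],[0,0,0.0002,0.06],[0,0,0.0003,0.06],[0,0,0,0],[0,0,0,0]],
  ],
)

```text
time_s: 9.88
tcp_pos: [0.5586, 0.1991, 0.1927]
ee_rot: [[0.97, -0.243, -0.001], [-0.243, -0.97, -0.001], [-0.001, 0.001, -1.0]]
wrist_force: [-0.8, -0.4, 1.7]
gripper_width: 0.663
gripper_force: 30.0
```

```bash
python3 - <<'E'
from h import *
s=sense();print(s['tcp_pos'],s['wrist_force'],s['moment'],s['joints'])
ims=[capture(n)[:,:,::-1] for n in('wrist','scene')]
a=cv2.resize(ims[0][100:300,160:360],(400,400),interpolation=cv2.INTER_CUBIC);b=cv2.resize(ims[1][90:210,230:350],(400,400),interpolation=cv2.INTER_CUBIC)
cv2.imwrite('pics/c3.png',cv2.hconcat([a,b]))
E
```

```text
[0.5585729  0.19909912 0.19270955] [-0.7834726  -0.36702055  1.72933357] [-0.01238259  0.11422475 -0.02415575] [ 3.52614971e+01  2.39878555e+01 -1.19078854e+01  2.97375132e-02
 -5.41932827e+01  4.06725473e+01]
```

View pics/c3.png

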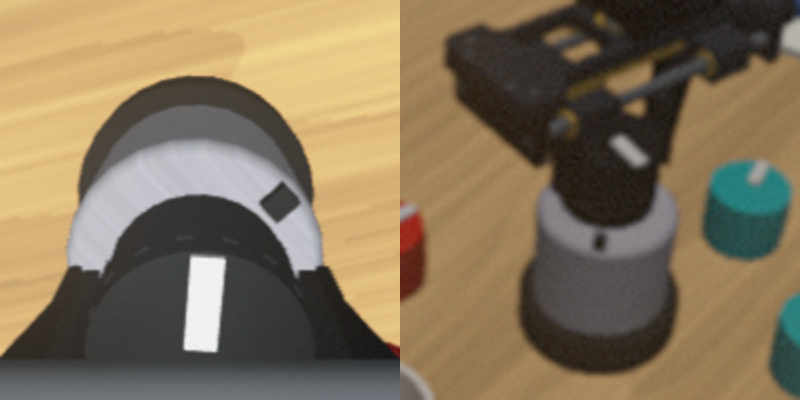

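The rib follows the gripper with low forces, and about 41° remain.

Request:
jog_arm(
  rows=[
    [[0,0,0.0003,0.06],[0,0,0.0002,0.06],[0,0,0.0003,0.06],[0,0,0.0002,0.06],[0,0,0.0003,0.06],[0,0,0.0003,0.06],[0,0,0.0002,0.06],[0,0,0.0003,0.06],[0,0,0.0003,0.06],[0,0,0,0],[0,0,0,0]],
  ],
)

```text
time_s: 11.35
tcp_pos: [0.5588, 0.1994, 0.1905]
ee_rot: [[0.708, -0.707, -0.0], [-0.707, -0.708, -0.001], [0.0, 0.001, -1.0]]
wrist_force: [0.0, -2.0, 1.7]
gripper_width: 0.661
gripper_force: 30.0
```

```bash
python3 - <<'E'
from h import *
s=sense();print(s['tcp_pos'],s['wrist_force'],s['moment'],s['effort'])
im=capture('wrist')[:,:,::-1]
cv2.imwrite('pics/c4.png',cv2.resize(im[150:300,160:360],(800,600),interpolation=cv2.INTER_CUBIC))
E
```

```text
[0.5588363  0.19940049 0.19047961] [ 0.04251359 -1.97532841  1.70556152] [-0.49050079 -0.06490789 -0.0143044 ] [ 8.60723723e-01 -3.70374334e+01  1.59011686e+01  3.04840744e+00
  3.27433096e-01 -7.44449644e-03]
```

View pics/c4.png

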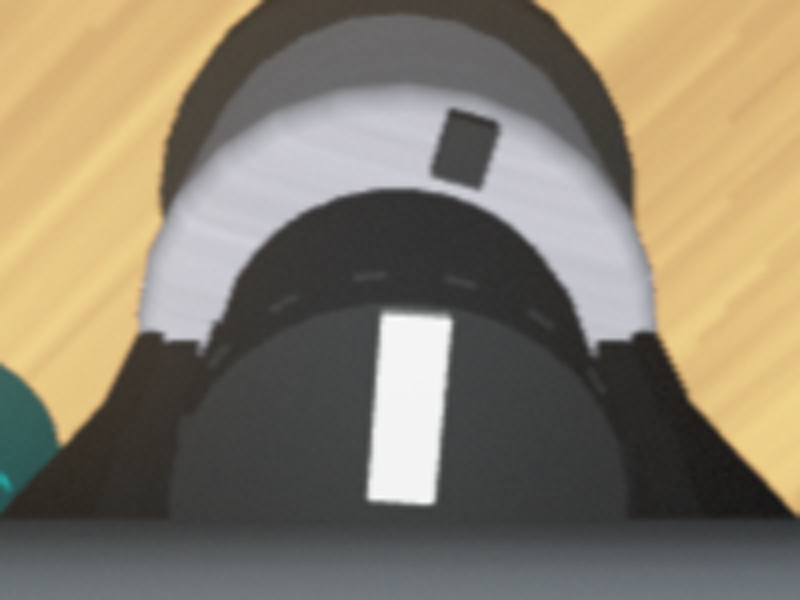

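The nib is at (465,148), about 11° clockwise of the rib's line, so I'll finish the turn to the stop.

Request:
jog_arm(
  rows=[
    [[0,0,0.0003,0.05],[0,0,0.0003,0.05],[0,0,0.0003,0.05],[0,0,0.0002,0.04],[0,0,0,0],[0,0,0,0]],
  ],
)

```text
time_s: 12.15
tcp_pos: [0.5592, 0.1999, 0.1897]
ee_rot: [[0.561, -0.828, 0.001], [-0.828, -0.561, 0.0], [0.0, -0.001, -1.0]]
wrist_force: [0.8, -1.1, 3.5]
gripper_width: 0.667
gripper_force: 30.0
```

```bash
python3 - <<'E'
from h import *
s=sense();print(s['tcp_pos'],s['wrist_force'],s['moment'],s['effort'])
im=capture('wrist')[:,:,::-1]
cv2.imwrite('pics/c5.png',cv2.resize(im[150:300,160:360],(800,600),interpolation=cv2.INTER_CUBIC))
E
```

```text
[0.55920602 0.19988527 0.18967776] [ 0.77014738 -1.08363278  3.48636724] [-0.29039531 -0.24284247 -0.05312107] [ 6.83150757e-01 -3.62921619e+01  1.49169382e+01  2.82841243e+00
  1.50255690e-02  8.11504957e-03]
```

View pics/c5.png

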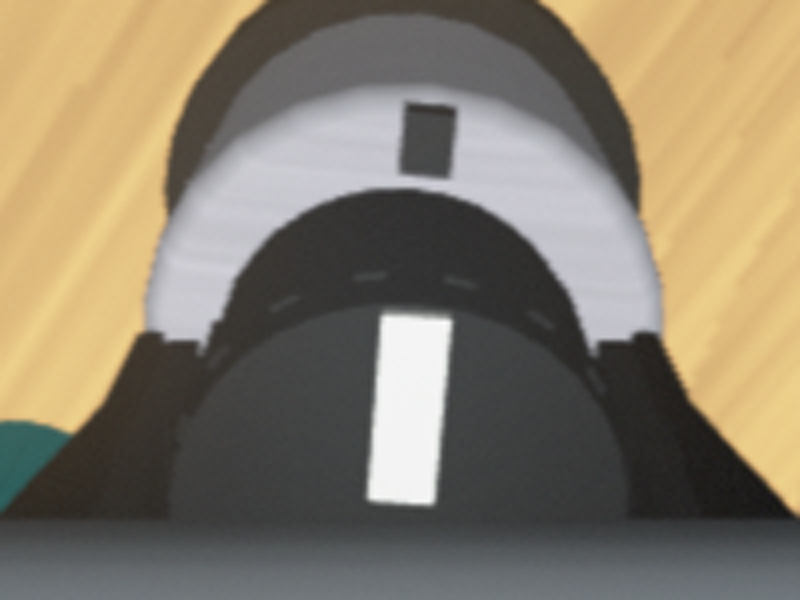

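The rib is now within about 2° of the nib at (428,140). I'll give it one small extra turn, then release.

Request:
jog_arm(
  rows=[
    [[0,0,0.0001,0.02],[0,0,0.0001,0.02],[0,0,0,0],[0,0,0,0]],
  ],
)

```text
time_s: 12.7
tcp_pos: [0.559, 0.1996, 0.1895]
ee_rot: [[0.527, -0.85, 0.001], [-0.85, -0.527, -0.0], [0.001, -0.0, -1.0]]
wrist_force: [0.6, -2.4, 5.9]
gripper_width: 0.667
gripper_force: 30.0
```

Request:
jog_arm(
  rows=[
    [[0,0,0,0],[0,0,0,0],[0,0,0,0],[0,0,0,0],[0,0,0,0],[0,0,0,0],[0,0,-0.01,0],[0,0,-0.02,0],[0,0,-0.03,0],[0,0,-0.03,0],[0,0,-0.02,0],[0,0,0,0],[0,0,0,0],[0,0,0,0]],
  ],
  claw=1,
)

```text
time_s: 14.45
tcp_pos: [0.5584, 0.1995, 0.2978]
ee_rot: [[0.527, -0.85, -0.002], [-0.85, -0.527, -0.001], [-0.0, 0.002, -1.0]]
wrist_force: [-0.3, 0.3, -0.7]
gripper_width: 0.997
gripper_force: 0.0
```

```bash
python3 - <<'E'
from h import *
s=sense();print(s['time_s'],s['tcp_pos'],s['wrist_force'])
ims=[capture(n)[:,:,::-1] for n in('wrist','scene')]
a=cv2.resize(ims[0][100:300,160:360],(400,400),interpolation=cv2.INTER_CUBIC);b=cv2.resize(ims[1][90:210,230:350],(400,400),interpolation=cv2.INTER_CUBIC)
cv2.imwrite('pics/c6.png',cv2.hconcat([a,b]))
E
```

```text
14.45 [0.55841526 0.19950795 0.29782539] [-0.33792622  0.31800069 -0.74615523]
```

View pics/c6.png

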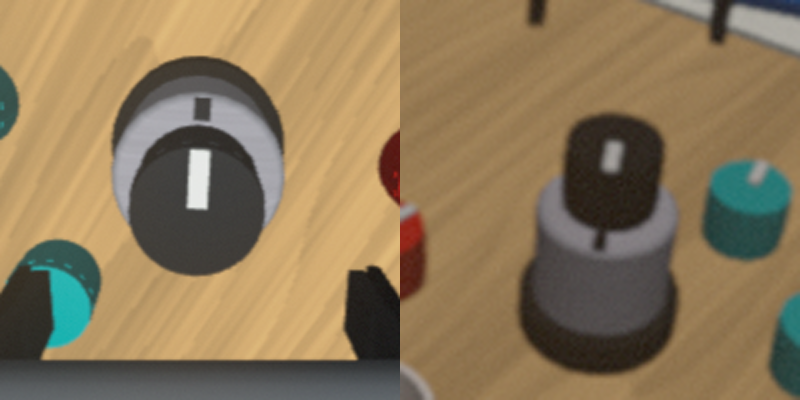

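The rib points at the nib, the lid is seated (the tool sank 17 mm), and the gripper is clear. I'll hand it in.

```bash
python3 -c "
from station import *
print(finish_job())"
```

```text
the job is handed in; nothing more can be done
None
```

I turned the lid back until it dropped into the thread, screwed it down with the rib on the nib, let go and handed the job in at about 14.5 s; `finish_job` returned no verdict.

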